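# Lock the sensor post into its slotted base

### The job

Take the black sensor post with the T-shaped foot out of the wooden stand and lock it into the metal sensor base: feel its foot down lengthwise through the narrow slot, press on gently against the spring pad inside, give it a quarter turn and let the spring lift it into its locking groove. Leave it standing upright by itself, never force it with more than about 40 N, and leave the plain round-gripped post in the stand and the other things on the bench where they are.

Things in the scene. Friction and masses are not known exactly. Their poses are not given: they have to be found in the camera images.
- post_grip (a point): Centre of the grip of the loose T-foot post (about 120 g), upright in one of two bays of the wooden stand. Grip: black block 26 (x) by 18 (y) by 50 mm tall; under it a 30 x 22 x 4 mm flange, a 9 mm round stem, then the T-foot. z up the post, x along the T's crossbar. The plain post beside it (110 mm away along y) has a round grip 24 mm thick and no crossbar
- post_foot (a point): Middle of the underside of the post's T-foot, 65 mm below post_grip, same axes. The T-foot is a steel crossbar 36 mm long (x), 10 mm wide (y), 8 mm high, square edged. In the stand it sits in a bay 22 mm deep, open above
- socket_top (a point): Centre of the sensor base's FRAME at the height of the aluminium slot block's flat top, 50 mm above the bench; z up, x along the slot. The block (64 x 60 mm) is clamped up to 10 mm off this point to either side along y, not measured; along x it is centred. Slot: in the block's middle, 44 mm long (x), 12 mm wide (y), square edged, so the foot enters only within 1 mm across
- socket_ribs (a point): Frame centre at the lower edge of the ribs, 10 mm below socket_top, same axes. The slot plate is 6 mm thick; four corner ribs under it reach 4 mm further. Between them run two channels: one under the slot and, crossing it along y, the locking groove, 15 mm wide. The foot can turn once its underside is over 18 mm (best 20 to 22) below socket_top; locked, it is 14 mm below
- socket_pad (a point): Frame centre at the top of the flat spring pad at rest, 11 mm below socket_top, same axes. The pad yields from 5 N, plus 0.7 N per mm, and stops hard after 14 mm. It pushes the foot up with about 7 N in the locking groove. The foot may be turned either way; there is no end stop
- socket: The sensor base: a dark steel frame 96 mm (x) by 112 mm (y), 46 mm high, fixed to the bench, with the slot block standing 4 mm proud in it. Origin in the middle of its underside, 50 mm below socket_top, same axes
Not all that is in view belongs to the job. What is shaped like the part that bears post_grip but yellow is not meant. Of the things shaped like the socket, the steel one is meant.

How it is judged:
By the outcome, as a careful person would: the job done as asked, in the order asked, and still so for the second after the job is handed in, with the robot touching nothing.
It also fails if it takes over 64 s, if anything falls off the work surface, if the arm or the gripper's body presses on something with over 40 N, if the wrist force passes 120 N, or if a joint passes its speed limit or range.

### The arm

A 6-joint arm with a two-finger parallel gripper is mounted at the origin on the work surface. World frame = base frame: x ahead of the robot, y to its left, z up, the work surface at z = 0. Lengths are in m, angles in rad, forces in N, time in s.
With the tool pointing down it reaches from about 0.3 to 0.85 m from the base axis. Payload 4.2 kg.
Tool frame: the origin (TCP) lies midway between the tips of the shut fingers; the grasp point (between the pads) lies 19 mm behind it (manip.grasp_offset is the distance from the TCP to the grasp point, in m); x points along the fingers, z is the direction in which the jaws open and shut, and the axes are right-handed (so a half turn about x gives the same grasp; the last joint's range is limited). The gripper opens to 91 mm and grips with 3 to 60 N. Pads are 32 mm wide; open, the fingers measure 118 mm over their backs; the gripper's body (76 mm by 178 mm) begins 60 mm behind the grasp point.
Start: joints at [-1.163, 0.32, 1.565, -0, 1.257, -0.02], TCP at [0.239, -0.523, 0.214] pointing down, gripper open.
Joint ranges: [-3.11, 3.11], [-0.84, 2.01], [0.21, 2.61], [-1.34, 4.49], [0.05, 2.63], [-2.56, 2.56]. Speed limits (rad/s): [2.57, 2.57, 3.14, 3.14, 3.14, 3.14].

### API

Orientations are given as a unit quaternion [x, y, z, w].
In Python, from station import manip, eyes gives the robot as it stands.
- The arm moves only by the tool move_arm, never from a script. Its argument "series" is a list of rows, each a list of 5 numbers: the finger opening in m, from 0 to 0.0912, then the shift along the world's x, y, z in m, then the turn about the world's z in degrees. In form: [[jaw, dx, dy, dz, spin], ...]. A call has 1 to 5 rows; each row shifts and turns the commanded pose from where the row before left it; what a row does not reach is not made up. A row lasts 1/12 s, in which the tool goes at most 41.7 mm and 7.16 degrees, less where a joint would pass 70% of its speed; a pose out of reach is approached as far as the arm can. A call with a gripper value outside its range is refused whole. The fingers move at their own pace and stop on an object; "force" is the grip in N (left out, the last holds). Time passes only in rows, so rows that do not move let the fingers close. It gives the time, the measured TCP pose, the force and the opening at its end, in the units of the state.
- manip.observe(): the state, without advancing time (a new reading comes with each control period).
- eyes.read_camera(name): name is "scene" or "top"; returns (picture, depth): 420x560x3 uint8, red, green, blue; 420x560 float32, m along the optical axis (not along the pixel's ray), 0 where there is no reading.
- eyes.get_calibration(name): a dict with "fx", "fy", "cx", "cy" (pixels), "eye" and "attitude" of the camera in the world. Camera axes: x right, y down, z forward; pixel columns grow to the right and rows downward; lengths in m; the calibration is good to about 2 mm. A picture is of the moment at which its call begins. get_calibration takes no time and is no camera call.
- manip.close_job(): hands the job in, once; it reports no verdict.
The state is a dict: "time_s": time; "joints": joint angles; "joint_vel": joint speeds; "joint_torque": joint torques, N m; "eef_pos": TCP position; "tcp_rot": TCP orientation; "ft_force": force on the tool from outside, world axes, zero at the start; "wrist_torque": the same for the moment, N m; "width": finger opening in m.
Only numpy, scipy, OpenCV 4.12 (cv2) and the standard library are available. Lean on these libraries where they do the work, as an engineer would, in place of code of your own. Each camera call takes 0.05 s, during which the arm holds its last target.

## Working session

There is one attempt and no reset: what is moved stays moved. The work goes in short steps, Python scripts to look and compute and a tool call to move; the robot and the scene stay as the last step left them, time stands still between calls to the robot, and variables do not carry over. Pictures are saved under pics/ and viewed, and the job is handed in when it is done.

Besides the shell and the picture viewer there is one more tool, called after "Emit:" as a command line: name --pt "numbers of a row" for each row, then --argument value for the rest. move_arm: Moves the arm, as the interface text tells. Its arguments: {"type":"object","properties":{"series":{"type":"array"},"force":{"type":"number"}},"required":["series"]}

```bash
mkdir -p pics; cat > h.py <<'E'
import numpy as np, cv2
from station import manip, eyes
from scipy.spatial.transform import Rotation as R
def snap(name,fn):
    p,d=eyes.read_camera(name); cv2.imwrite(f'pics/{fn}.png',cv2.cvtColor(p,cv2.COLOR_RGB2BGR)); np.save(f'pics/{fn}.npy',d); np.save(f'pics/{fn}_rgb.npy',p); return p,d
E
python3 - <<'E'
from h import *
s=manip.observe(); print({k:np.round(v,4).tolist() for k,v in s.items()})
for n in ("scene","top"):
    c=eyes.get_calibration(n); print(n,c); snap(n,n+'0')
print(manip.grasp_offset)
E
ls
```

```text
{'time_s': 0.0, 'joints': [-1.163, 0.3202, 1.5657, -0.0001, 1.2574, -0.02], 'joint_vel': [0.0003, -0.0025, -0.0023, 0.0016, 0.0004, 0.0009], 'joint_torque': [-0.0026, -41.246, -23.1977, 0.0726, 0.046, -0.0002], 'eef_pos': [0.2383, -0.5227, 0.2131], 'tcp_rot': [0.3828, 0.5953, -0.3822, 0.5942], 'ft_force': [-0.3396, -0.7464, 0.4289], 'wrist_torque': [-0.0265, -0.0006, 0.0714], 'width': 0.0911}
scene {'fx': 398.8369637722755, 'fy': 398.8369637722755, 'cx': 276.58393125144494, 'cy': 210.448265248111, 'eye': array([ 0.87000021, -0.30356432,  0.651797  ]), 'attitude': array([ 0.84175518,  0.41838491, -0.1484787 , -0.3071748 ])}
top {'fx': 423.71893166365635, 'fy': 423.71893166365635, 'cx': 277.9009191291961, 'cy': 209.94131072199318, 'eye': array([ 0.27926668, -0.00796117,  1.00459122]), 'attitude': array([-0.66925555,  0.73461965, -0.08121802,  0.07638462])}
0.0188
h.py
pics
```

View pics/scene0.png

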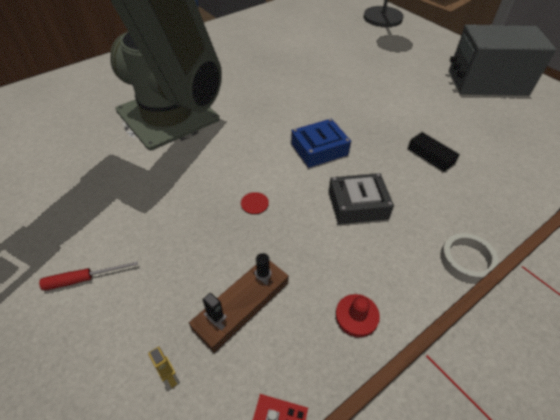

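View pics/top0.png

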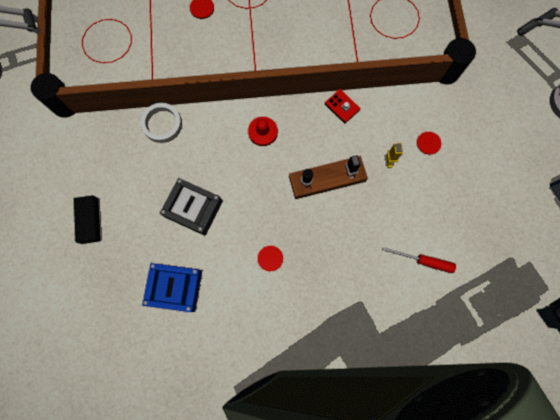

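Top view: the stand is at about (328,176), with a square-looking post at its right end (353,165) and a round one at its left end (307,177). The candidates for the post are the black square one at (353,165), the round one at (307,177) and the yellow one lying at (395,155). For the base they are the steel one at (190,206) and the blue one at (172,287). Next I'll confirm in enlarged crops.

```bash
python3 - <<'E'
import cv2,numpy as np
t=cv2.imread('pics/top0.png');s=cv2.imread('pics/scene0.png')
f=lambda im,x,y,w,h,k:cv2.resize(im[y:y+h,x:x+w],(w*k,h*k),interpolation=cv2.INTER_CUBIC)
a=f(t,280,140,130,65,6);b=f(s,180,240,130,110,6)
c=np.hstack([f(t,150,165,80,80,5),f(s,320,160,80,80,5)])
cv2.imwrite('pics/c1.png',f(t,280,140,130,65,6));cv2.imwrite('pics/c2.png',b[:600]);cv2.imwrite('pics/c3.png',c)
E
```

```text
(no output)
```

View pics/c1.png

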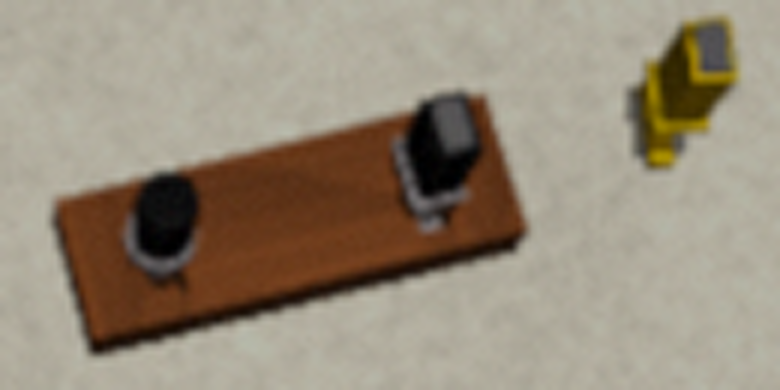

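View pics/c2.png

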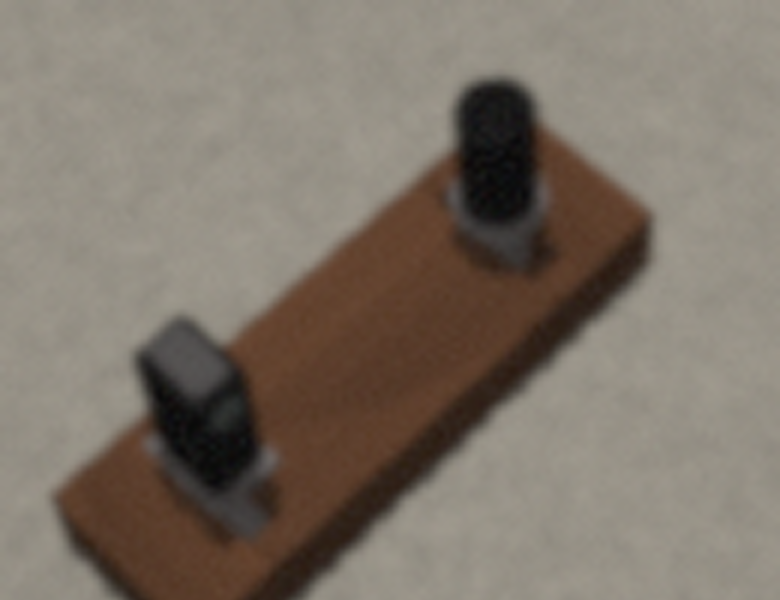

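View pics/c3.png

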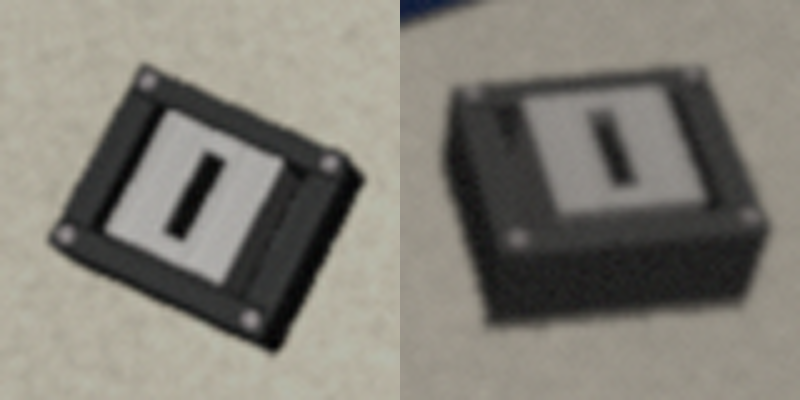

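The crops confirm it. The right post (353,165) in top, (212,308) in scene, is black with a square grip and a bar foot, so it is the one meant; (307,177) is round and (395,155) is yellow. The socket at (190,206) top, (361,197) scene, is the steel one, with its light block shifted to the left in the top view. Now I'll measure.

```bash
cat >> h.py <<'E'
def rays(cam,uv):
    c=eyes.get_calibration(cam); uv=np.atleast_2d(uv).astype(float)
    d=np.c_[(uv[:,0]-c['cx'])/c['fx'],(uv[:,1]-c['cy'])/c['fy'],np.ones(len(uv))]
    return c['eye'],R.from_quat(c['attitude']).apply(d)
def onplane(cam,uv,z):
    e,d=rays(cam,uv); return e+d*((z-e[2])/d[:,2])[:,None]
def tri(uvt,uvs):
    out=[]
    e1,D1=rays('top',uvt);e2,D2=rays('scene',uvs)
    for a,b in zip(D1,D2):
        A=np.c_[a,-b]; t,*_=np.linalg.lstsq(A,e2-e1,rcond=None); p=e1+a*t[0];q=e2+b*t[1]; out.append(np.r_[(p+q)/2,np.linalg.norm(p-q)])
    return np.array(out)
def cloud(cam,d):
    v,u=np.mgrid[:420,:560]; e,r=rays(cam,np.c_[u.ravel(),v.ravel()]); return (e+r*d.ravel()[:,None]).reshape(420,560,3)
E
python3 - <<'E'
from h import *
for cam in('top','scene'):
    p=np.load(f'pics/{cam}0_rgb.npy');d=np.load(f'pics/{cam}0.npy');P=cloud(cam,d)
    roi={'top':(160,175,225,240),'scene':(328,170,395,225)}[cam]
    x0,y0,x1,y1=roi; g=cv2.cvtColor(p,cv2.COLOR_RGB2GRAY)
    k=8
    # frame box excluded by location: take height from depth
    sub=P[y0:y1,x0:x1,2]; print(cam,'heights pct',np.percentile(sub,[5,50,80,95,99]))
    G=cv2.resize(g[y0:y1,x0:x1],None,fx=k,fy=k,interpolation=cv2.INTER_CUBIC)
    c={'top':(184,205),'scene':(353,189)}[cam]
    print('gray block',g[c[1]-2:c[1]+3,c[0]-2:c[0]+3].mean())
    T=(g[c[1]-1:c[1]+2,c[0]-1:c[0]+2].mean()+45)/2
    m=(G>T).astype(np.uint8); n,l,st,ce=cv2.connectedComponentsWithStats(m)
    L=l[(c[1]-y0)*k+4,(c[0]-x0)*k+4]; m=(l==L).astype(np.uint8)
    cs,h=cv2.findContours(m,cv2.RETR_CCOMP,cv2.CHAIN_APPROX_NONE)
    for q in cs:
        if cv2.contourArea(q)<600: continue
        uv=(q[:,0,:]+0.5)/k-0.5+[x0,y0]
        W=onplane(cam,uv,0.05)[:,:2]*1000
        r=cv2.minAreaRect(W.astype(np.float32)); M=cv2.moments(W.astype(np.float32).reshape(-1,1,2))
        print(cam,'area',cv2.contourArea(q),'rect',np.round(r[0],1),np.round(r[1],1),round(r[2],1),'centroid',M['m10']/M['m00'],M['m01']/M['m00'],'px',cv2.minAreaRect(uv.astype(np.float32))[0])
    cv2.imwrite(f'pics/m_{cam}.png',m*255)
E
```

```text
top heights pct [-0.00164333  0.00696385  0.04785655  0.05157694  0.05381197]
gray block 128.2
top area 45739.0 rect [529.5 180.5] [61.7 66.2] 59.9 centroid 529.4662594699253 180.45991318185148 px (188.4560089111328, 203.7554473876953)
top area 5478.0 rect [529.6 180.4] [12.  43.3] 58.9 centroid 529.6873903347926 180.3314602140375 px (188.4792938232422, 203.7959747314453)
scene heights pct [-0.00058935  0.03861652  0.04755379  0.05089953  0.05242643]
gray block 141.32
scene area 44518.0 rect [532.4 179.9] [61.6 67.6] 60.2 centroid 532.3650365746054 179.89652210842476 px (362.1122131347656, 189.37631225585938)
scene area 4783.0 rect [532.9 179.7] [11.7 42.2] 60.4 centroid 533.1345663570563 179.64193428893125 px (361.9944152832031, 189.41673278808594)
```

```bash
python3 - <<'E'
from h import *
print('slot tri',tri([[188.48,203.8]],[[362.0,189.42]]))
for cam in('top','scene'):
    p=np.load(f'pics/{cam}0_rgb.npy');d=np.load(f'pics/{cam}0.npy');P=cloud(cam,d)
    x0,y0,x1,y1={'top':(340,145,368,190),'scene':(190,280,240,335)}[cam]
    Q=P[y0:y1,x0:x1].reshape(-1,3); z=Q[:,2]
    print(cam,np.histogram(z,bins=np.arange(-.01,.13,.005)))
    zt=np.percentile(z,98); T=Q[z>zt-0.006]; print('top z',zt,len(T),T.mean(0),cv2.minAreaRect((T[:,:2]*1000).astype(np.float32)))
    k=12; im=cv2.cvtColor(p,cv2.COLOR_RGB2BGR)[y0:y1,x0:x1]
    cv2.imwrite(f'pics/g_{cam}.png',cv2.convertScaleAbs(cv2.resize(im,None,fx=k,fy=k,interpolation=cv2.INTER_CUBIC)[:600],alpha=1.5))
E
```

```text
slot tri [[0.53087621 0.18180559 0.04634409 0.00143878]]
top (array([  0, 195, 380,  21,  17,  26,  16, 145, 247,   1,   2,  26,  13,
        10,   8,  10,  12,   8,   9,  10,  15,  41,  46,   0,   0,   0,
         0,   0]), array([-0.01 , -0.005,  0.   ,  0.005,  0.01 ,  0.015,  0.02 ,  0.025,
        0.03 ,  0.035,  0.04 ,  0.045,  0.05 ,  0.055,  0.06 ,  0.065,
        0.07 ,  0.075,  0.08 ,  0.085,  0.09 ,  0.095,  0.1  ,  0.105,
        0.11 ,  0.115,  0.12 ,  0.125,  0.13 ]))
top z 0.10138217065882858 89 [ 0.574958   -0.20134765  0.12028951] ((432.639892578125, -116.02830505371094), (26.825895309448242, 374.2829895019531), 58.93092727661133)
scene (array([  0, 332, 558,  17,  22,  62,  30, 468, 769,   0,   1,  69,  23,
        26,  19,  26,  22,  30,  21,  28,  29, 124,  64,   0,   0,   0,
         0,   0]), array([-0.01 , -0.005,  0.   ,  0.005,  0.01 ,  0.015,  0.02 ,  0.025,
        0.03 ,  0.035,  0.04 ,  0.045,  0.05 ,  0.055,  0.06 ,  0.065,
        0.07 ,  0.075,  0.08 ,  0.085,  0.09 ,  0.095,  0.1  ,  0.105,
        0.11 ,  0.115,  0.12 ,  0.125,  0.13 ]))
top z 0.10048359452316552 202 [ 0.60132226 -0.21309289  0.12633328] ((722.9586181640625, -247.60546875), (25.21942138671875, 313.64697265625), 73.76202392578125)
```

View pics/g_top.png

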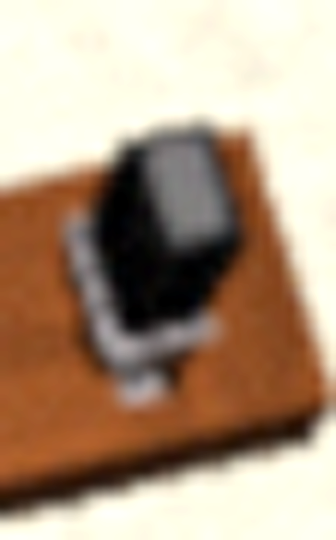

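View pics/g_scene.png

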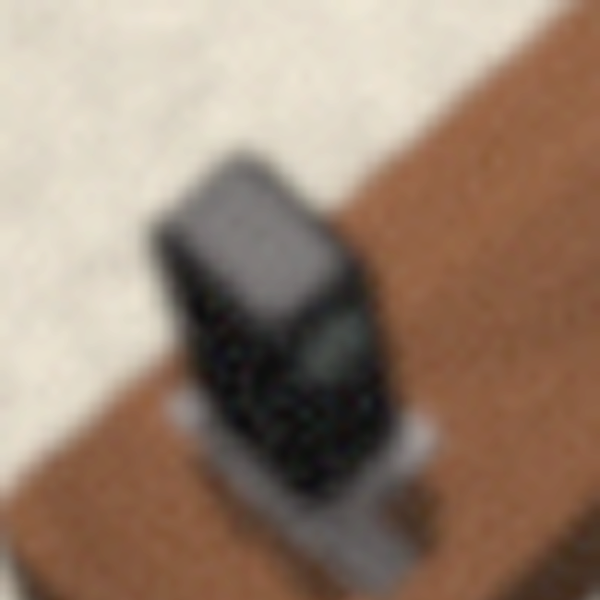

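```bash
python3 - <<'E'
from h import *
for cam in('top','scene'):
    p=np.load(f'pics/{cam}0_rgb.npy');d=np.load(f'pics/{cam}0.npy');P=cloud(cam,d)
    x0,y0,x1,y1={'top':(340,145,368,190),'scene':(190,280,240,335)}[cam]
    Q=P[y0:y1,x0:x1].reshape(-1,3); z=Q[:,2]
    T=Q[(z>.094)&(z<.106)]; r=cv2.minAreaRect((T[:,:2]*1000).astype(np.float32)); print(cam,len(T),T.mean(0),r)
    # bright top face pixels by gray
    g=cv2.cvtColor(p,cv2.COLOR_RGB2GRAY)[y0:y1,x0:x1]; k=12
    G=cv2.resize(g,None,fx=k,fy=k,interpolation=cv2.INTER_CUBIC)
    c={'top':(15.6,15.7),'scene':(21,20)}[cam]; gv=G[int(c[1]*k),int(c[0]*k)]; print('g',gv)
    m=((G>gv-22)&(G<gv+30)).astype(np.uint8); n,l,st,ce=cv2.connectedComponentsWithStats(m,connectivity=4); m=(l==l[int(c[1]*k),int(c[0]*k)]).astype(np.uint8)
    q=max(cv2.findContours(m,0,1)[0],key=cv2.contourArea); uv=(q[:,0,:]+.5)/k-.5+[x0,y0]; rr=cv2.minAreaRect(uv.astype(np.float32))
    W=onplane(cam,uv,.1)[:,:2]*1000; print('px',rr,'world@.1',cv2.minAreaRect(W.astype(np.float32)))
    # stand & socket frame orientation
    hsv=cv2.cvtColor(p,cv2.COLOR_RGB2HSV); V,U=np.mgrid[:420,:560]
    R0={'top':(280,145,375,205),'scene':(180,245,300,355)}[cam]
    ms=(P[...,2]>.024)&(P[...,2]<.037)&(U>R0[0])&(U<R0[2])&(V>R0[1])&(V<R0[3])
    print('stand z',np.median(P[ms][:,2]),cv2.minAreaRect((P[ms][:,:2]*1000).astype(np.float32)))
E
```

```text
top 90 [ 0.58161133 -0.20556512  0.09977973] ((582.6895751953125, -206.10128784179688), (25.037796020507812, 17.847007751464844), 8.588449478149414)
g 86
px ((350.51544189453125, 170.74142456054688), (28.643869400024414, 29.829282760620117), 75.41104125976562) world@.1 ((558.577880859375, -192.31854248046875), (66.2894515991211, 67.49089813232422), 9.632347106933594)
stand z 0.03075281928579998 ((574.3535766601562, -152.01126098632812), (61.947120666503906, 180.5058135986328), 8.894072532653809)
scene 194 [ 0.58744109 -0.20834712  0.09891792] ((586.4053955078125, -207.7068328857422), (27.00277328491211, 18.328813552856445), 11.326910972595215)
g 82
px ((214.5, 307.0), (54.91668701171875, 49.916656494140625), 90.0) world@.1 ((599.2584228515625, -208.36827087402344), (72.87557983398438, 88.60757446289062), 56.1263542175293)
stand z 0.030309619165670876 ((576.8658447265625, -153.26470947265625), (61.32899856567383, 180.92588806152344), 9.384632110595703)
```

```bash
python3 - <<'E'
from h import *
s=manip.observe(); r=R.from_quat(s['tcp_rot']); print(r.as_matrix().round(3)); z=r.as_matrix()[:,2]; print('jaw az',np.degrees(np.arctan2(z[1],z[0])), 'j1',np.degrees(s['joints'][0]),'j6',np.degrees(s['joints'][5]))
E
```

```text
[[-0.001  0.91   0.415]
 [ 0.001  0.415 -0.91 ]
 [-1.     0.    -0.002]]
jaw az -65.49161106437283 j1 -66.63695702618152 j6 -1.1451573631707503
```

Emit:
move_arm --pt "0.091 0.029 0.026 0 -3" --pt "0.091 0.029 0.026 0 -3" --pt "0.091 0.029 0.026 0 -3" --pt "0.091 0.029 0.026 0 -3" --pt "0.091 0.029 0.026 0 -3" --force 20

```text
time_s: 0.52
eef_pos: [0.3844, -0.3917, 0.2136]
tcp_rot: [0.458, 0.539, -0.458, 0.539]
ft_force: [-0.1, -1.0, -0.5]
width: 0.0911
```

Emit:
move_arm --pt "0.091 0.029 0.026 0 0" --pt "0.091 0.029 0.026 0 0" --pt "0.091 0.029 0.026 -0.015 0" --pt "0.091 0.029 0.026 -0.015 0" --pt "0.091 0.029 0.026 -0.015 0"

```text
time_s: 0.93
eef_pos: [0.5295, -0.2617, 0.1684]
tcp_rot: [0.457, 0.54, -0.457, 0.54]
ft_force: [1.1, -0.8, 0.6]
width: 0.0908
```

Emit:
move_arm --pt "0.091 0.029 0.026 -0.015 0" --pt "0.091 0.027 0.026 -0.015 0" --pt "0.091 0 0 0 0" --pt "0.091 0 0 0 0"

```text
time_s: 1.27
eef_pos: [0.5846, -0.2095, 0.1372]
tcp_rot: [0.455, 0.542, -0.456, 0.539]
ft_force: [0.4, 0.5, 0.1]
width: 0.091
```

```bash
python3 - <<'E'
from h import *
for n in ("scene","top"): snap(n,n+'1')
t=cv2.imread('pics/top1.png');s=cv2.imread('pics/scene1.png')
cv2.imwrite('pics/d1.png',np.hstack([cv2.resize(t[100:240,270:410],(400,400),interpolation=3),cv2.resize(s[200:360,140:300],(400,400),interpolation=3)]))
s=manip.observe(); z=R.from_quat(s['tcp_rot']).as_matrix()[:,2]; print('jaw az',np.degrees(np.arctan2(z[1],z[0])),s['eef_pos'])
E
```

```text
jaw az -80.47852532170286 [ 0.58390384 -0.21169171  0.1389623 ]
```

View pics/d1.png

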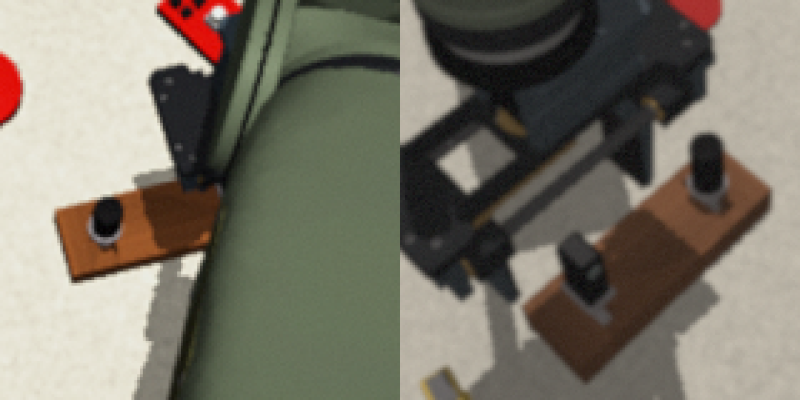

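Emit:
move_arm --pt "0.091 0 0.004 -0.02 0" --pt "0.091 0 0 -0.02 0" --pt "0.091 0 0 -0.02 0" --pt "0.091 0 0 -0.02 0" --pt "0.091 0 0 0 0"

```text
time_s: 1.78
eef_pos: [0.5809, -0.208, 0.0562]
tcp_rot: [0.456, 0.541, -0.458, 0.537]
ft_force: [-0.1, -0.3, 0.1]
width: 0.0907
```

```bash
python3 - <<'E'
from h import *
for n in ("scene",): snap(n,n+'2')
s=cv2.imread('pics/scene2.png')
cv2.imwrite('pics/d2.png',cv2.resize(s[230:350,150:310],(800,600),interpolation=3))
s=manip.observe();print(s['eef_pos'],s['ft_force'])
E
```

```text
[ 0.58226201 -0.20827124  0.05815502] [ 0.20721777 -0.80358799 -0.09139567]
```

View pics/d2.png

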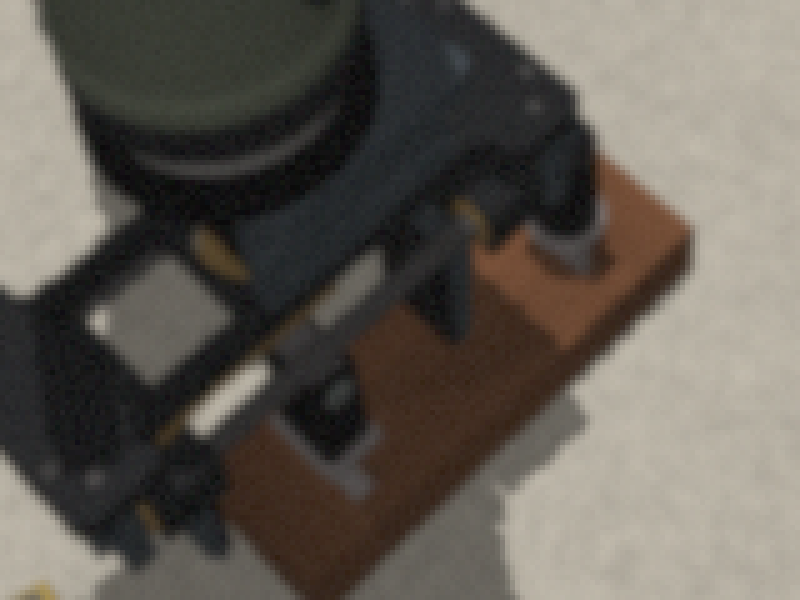

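The fingers, at (440,300) and (210,530) in the crop, straddle the square post at (330,415) and it is centred. I'll close on it.

Emit:
move_arm --pt "0.0 0 0 0 0" --pt "0.0 0 0 0 0" --pt "0.0 0 0 0 0" --pt "0.0 0 0 0 0" --pt "0.0 0 0 0 0" --force 25

```text
time_s: 2.25
eef_pos: [0.5847, -0.2075, 0.06]
tcp_rot: [0.457, 0.539, -0.457, 0.54]
ft_force: [0.2, -0.5, 0.7]
width: 0.0609
```

Emit:
move_arm --pt "0.0 0 0 0 0" --pt "0.0 0 0 0 0" --pt "0.0 0 0 0 0" --pt "0.0 0 0 0 0" --pt "0.0 0 0 0 0"

```text
time_s: 2.67
eef_pos: [0.5844, -0.2073, 0.059]
tcp_rot: [0.457, 0.54, -0.457, 0.54]
ft_force: [-0.1, 0.3, 0.1]
width: 0.027
```

Emit:
move_arm --pt "0.0 0 0 0 0" --pt "0.0 0 0 0 0" --pt "0.0 0 0 0 0" --pt "0.0 0 0 0 0"

```text
time_s: 3.0
eef_pos: [0.5843, -0.2073, 0.059]
tcp_rot: [0.457, 0.54, -0.457, 0.54]
ft_force: [0.1, 0.2, -0.8]
width: 0.0178
```

Emit:
move_arm --pt "0.0 0 0 0.01 0" --pt "0.0 0 0 0.015 0" --pt "0.0 0 0 0.02 0" --pt "0.0 0 0 0.025 0" --pt "0.0 0 0 0.02 0"

```text
time_s: 3.42
eef_pos: [0.5846, -0.2075, 0.1512]
tcp_rot: [0.457, 0.539, -0.457, 0.54]
ft_force: [0.8, 0.2, -1.1]
width: 0.0177
```

```bash
python3 - <<'E'
from h import *
for n in ("scene",): snap(n,n+'3')
s=cv2.imread('pics/scene3.png')
cv2.imwrite('pics/d3.png',cv2.resize(s[200:350,130:330],(800,600),interpolation=3))
s=manip.observe();print(s['eef_pos'],s['ft_force'],s['width'])
E
```

```text
[ 0.58691773 -0.20832276  0.15564175] [ 1.4240821  -0.23276845  1.95102088] 0.017468886953797322
```

View pics/d3.png

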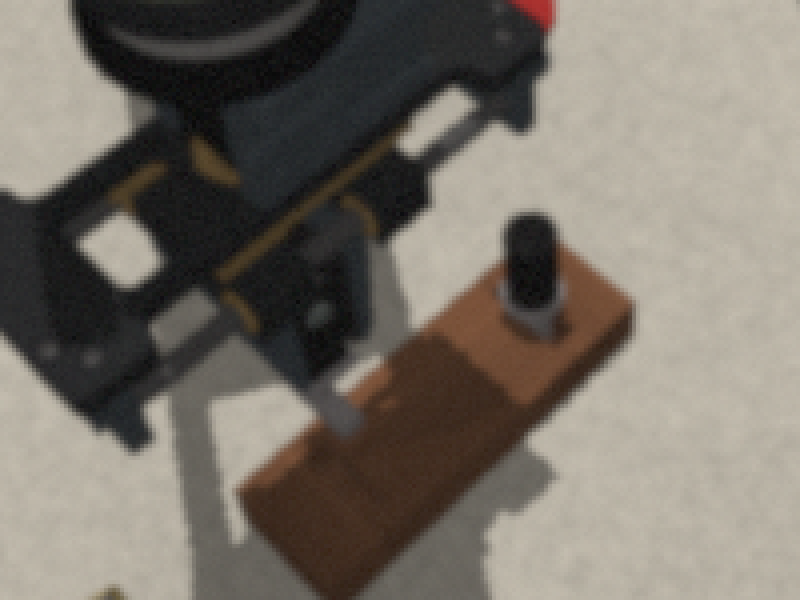

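The post is out and held upright; its foot end shows at (345,415) in the crop. I'll raise it first, because the path passes over the round post.

Emit:
move_arm --pt "0.0 0 0 0.025 7" --pt "0.0 0 0 0.015 7" --pt "0.0 -0.003 0.021 0.005 7" --pt "0.0 -0.003 0.022 0 7" --pt "0.0 -0.003 0.022 0 7"

```text
time_s: 3.88
eef_pos: [0.5753, -0.142, 0.1948]
tcp_rot: [0.272, 0.652, -0.272, 0.653]
ft_force: [0.4, 1.1, -1.3]
width: 0.0183
```

Emit:
move_arm --pt "0.0 -0.003 0.022 0 7" --pt "0.0 -0.003 0.022 0 7" --pt "0.0 -0.003 0.022 0 7" --pt "0.0 -0.003 0.022 0 7" --pt "0.0 -0.003 0.022 0 7"

```text
time_s: 4.3
eef_pos: [0.5599, -0.0314, 0.1942]
tcp_rot: [0.063, 0.704, -0.063, 0.704]
ft_force: [0.2, -0.6, -0.6]
width: 0.0181
```

Emit:
move_arm --pt "0.0 -0.003 0.022 0 7" --pt "0.0 -0.003 0.022 0 7" --pt "0.0 -0.003 0.022 0 7" --pt "0.0 -0.003 0.022 0 7" --pt "0.0 -0.003 0.022 0 7"

```text
time_s: 4.72
eef_pos: [0.5449, 0.0786, 0.1942]
tcp_rot: [-0.152, 0.691, 0.152, 0.691]
ft_force: [-0.8, 0.0, -1.6]
width: 0.018
```

Emit:
move_arm --pt "0.0 -0.003 0.022 0 7" --pt "0.0 -0.003 0.022 0 7" --pt "0.0 -0.003 0.015 0 7" --pt "0.0 -0.003 0 -0.02 7" --pt "0.0 0 0 -0.02 7"

```text
time_s: 5.13
eef_pos: [0.5335, 0.1379, 0.1549]
tcp_rot: [-0.354, 0.611, 0.353, 0.614]
ft_force: [0.2, 0.7, -1.9]
width: 0.018
```

Emit:
move_arm --pt "0.0 0 0 -0.01 0.5" --pt "0.0 0 0 0 0" --pt "0.0 0 0 0 0" --pt "0.0 0 0 0 0"

```text
time_s: 5.47
eef_pos: [0.5342, 0.1366, 0.1451]
tcp_rot: [-0.353, 0.612, 0.353, 0.613]
ft_force: [-0.1, -1.1, -1.8]
width: 0.0179
```

```bash
python3 - <<'E'
from h import *
for n in ("scene","top"): snap(n,n+'4')
t=cv2.imread('pics/top4.png');s=cv2.imread('pics/scene4.png')
cv2.imwrite('pics/d4.png',np.hstack([cv2.resize(t[150:260,130:240],(400,400),interpolation=3),cv2.resize(s[120:240,300:420],(400,400),interpolation=3)]))
for i in range(3):
    s=manip.observe(); z=R.from_quat(s['tcp_rot']).as_matrix(); print('jaw az',np.degrees(np.arctan2(z[1,2],z[0,2])),z[:,0],s['eef_pos'],s['ft_force'],s['joints'])
E
```

```text
jaw az 59.92845144021095 [ 2.41592494e-03  6.69316546e-04 -9.99996858e-01] [0.53427341 0.13661222 0.14529171] [-0.16874877  0.25822839 -1.1249768 ] [ 2.29416039e-01  3.34583517e-01  1.72577635e+00  1.16158518e-04
  1.07872795e+00 -8.16585934e-01]
jaw az 59.92845144021095 [ 2.41592494e-03  6.69316546e-04 -9.99996858e-01] [0.53427341 0.13661222 0.14529171] [-0.16874877  0.25822839 -1.1249768 ] [ 2.29416039e-01  3.34583517e-01  1.72577635e+00  1.16158518e-04
  1.07872795e+00 -8.16585934e-01]
jaw az 59.92845144021095 [ 2.41592494e-03  6.69316546e-04 -9.99996858e-01] [0.53427341 0.13661222 0.14529171] [-0.16874877  0.25822839 -1.1249768 ] [ 2.29416039e-01  3.34583517e-01  1.72577635e+00  1.16158518e-04
  1.07872795e+00 -8.16585934e-01]
```

View pics/d4.png

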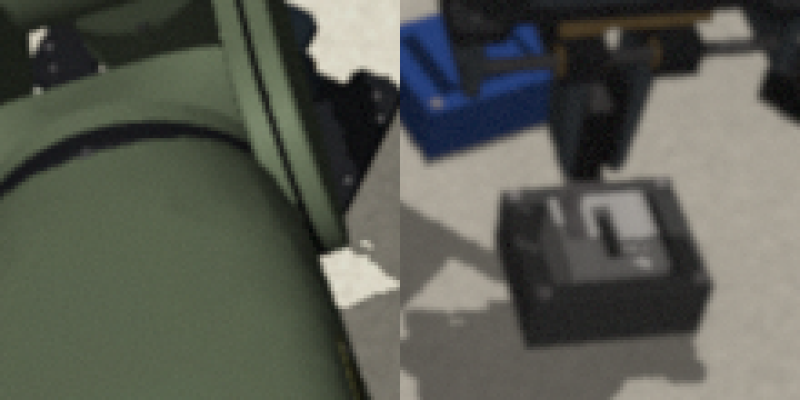

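I miscounted: it is still 43 mm short in y. I'll shift over the slot and lower.

Emit:
move_arm --pt "0.0 -0.003 0.022 0 0" --pt "0.0 0 0.021 0 0" --pt "0.0 0 0 -0.015 0" --pt "0.0 0 0 -0.02 0" --pt "0.0 0 0 0 0"

```text
time_s: 5.98
eef_pos: [0.5285, 0.1793, 0.1068]
tcp_rot: [-0.353, 0.614, 0.354, 0.611]
ft_force: [-0.7, -0.2, -1.6]
width: 0.0177
```

Emit:
move_arm --pt "0.0 0 0 0 0" --pt "0.0 0 0 0 0"

```text
time_s: 6.15
eef_pos: [0.5312, 0.1796, 0.1102]
tcp_rot: [-0.354, 0.612, 0.353, 0.613]
ft_force: [-0.2, -0.0, -2.0]
width: 0.0178
```

```bash
python3 - <<'E'
from h import *
for n in ("scene",): snap(n,n+'5')
s=cv2.imread('pics/scene5.png')
cv2.imwrite('pics/d5.png',cv2.resize(s[130:235,310:450],(800,600),interpolation=3))
s=manip.observe();print(s['eef_pos'],s['ft_force'],s['width'])
E
```

```text
[0.53138765 0.17967293 0.11048192] [ 0.00580435 -0.30566284 -1.66744467] 0.01771974477209837
```

View pics/d5.png

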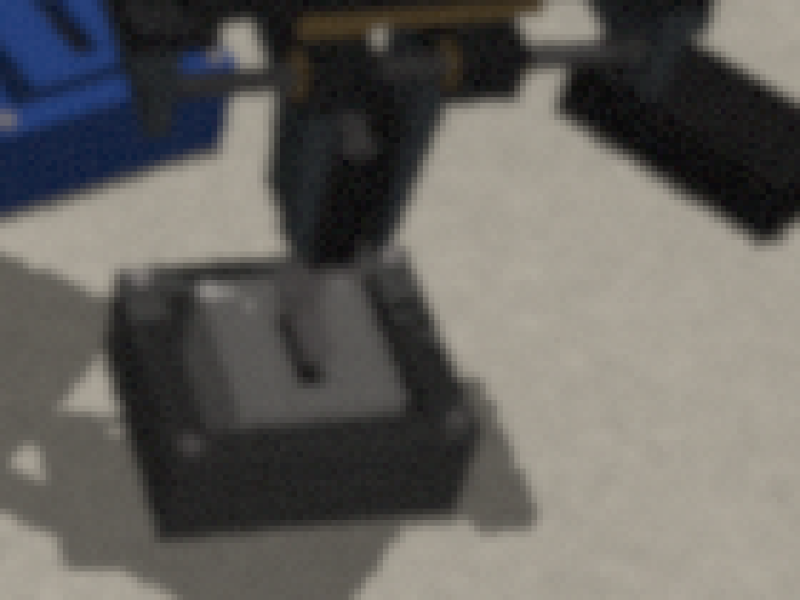

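Emit:
move_arm --pt "0.0 0 0 -0.006 0" --pt "0.0 0 0 0 0" --pt "0.0 0 0 0 0"

```text
time_s: 6.45
eef_pos: [0.5303, 0.1795, 0.1032]
tcp_rot: [-0.353, 0.612, 0.354, 0.612]
ft_force: [-0.2, -0.7, -1.8]
width: 0.0179
```

```bash
python3 - <<'E'
from h import *
a=[]
for i in range(4):
    p,d=eyes.read_camera('scene'); a.append(p.astype(float))
p=np.mean(a,0); np.save('pics/s6.npy',p)
c=np.clip((p[165:215,330:397,::-1]-20)*2.2,0,255).astype(np.uint8)
cv2.imwrite('pics/d6.png',cv2.resize(c,(800,597),interpolation=3))
s=manip.observe();print(s['eef_pos'],s['ft_force'],s['width'])
E
```

```text
[0.53047934 0.17966695 0.10327008] [-0.44675041 -0.47719766 -1.79413511] 0.017643491491788715
```

View pics/d6.png

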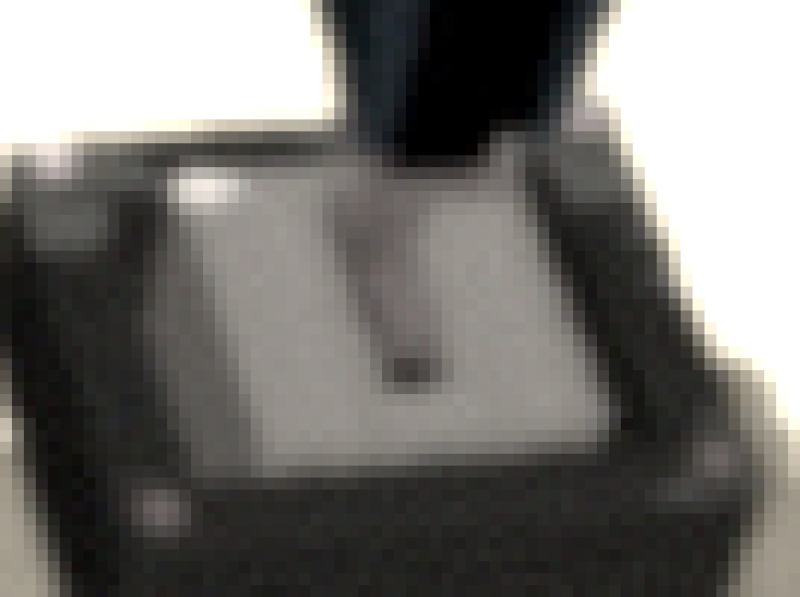

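The foot end shows at about (405,345) in the crop, over the slot whose near end is at (410,375). It looks aligned to within about 1 mm, so I'll feel downwards.

Emit:
move_arm --pt "0.0 0 0 -0.001 0" --pt "0.0 0 0 -0.001 0" --pt "0.0 0 0 -0.001 0" --pt "0.0 0 0 0 0"

```text
time_s: 6.98
eef_pos: [0.5305, 0.1797, 0.1008]
tcp_rot: [-0.354, 0.612, 0.354, 0.613]
ft_force: [-1.2, 0.3, 4.5]
width: 0.0178
```

Emit:
move_arm --pt "0.0 0 0 -0.001 0" --pt "0.0 0 0 -0.001 0" --pt "0.0 0 0 0 0"

```text
time_s: 7.23
eef_pos: [0.5306, 0.1797, 0.1004]
tcp_rot: [-0.354, 0.612, 0.354, 0.613]
ft_force: [-3.3, -0.8, 13.7]
width: 0.0178
```

```bash
python3 - <<'E'
from h import *
a=[]
for i in range(2):
    p,d=eyes.read_camera('scene'); a.append(p.astype(float))
p=np.mean(a,0)
c=np.clip((p[165:215,330:397,::-1]-20)*2.2,0,255).astype(np.uint8)
cv2.imwrite('pics/d7.png',cv2.resize(c,(800,597),interpolation=3))
s=manip.observe();print(s['eef_pos'],s['ft_force'],s['wrist_torque'])
t=s['wrist_torque']; print('about slot x',t@[.866,-.5,0],'about slot y',t@[.5,.866,0])
E
```

```text
[0.53059395 0.17971142 0.10043624] [-3.55173979 -1.83987051 13.59112192] [-0.28841641  0.76932103 -0.04278721]
about slot x -0.6344291307569583 about slot y 0.5220238061242785
```

View pics/d7.png

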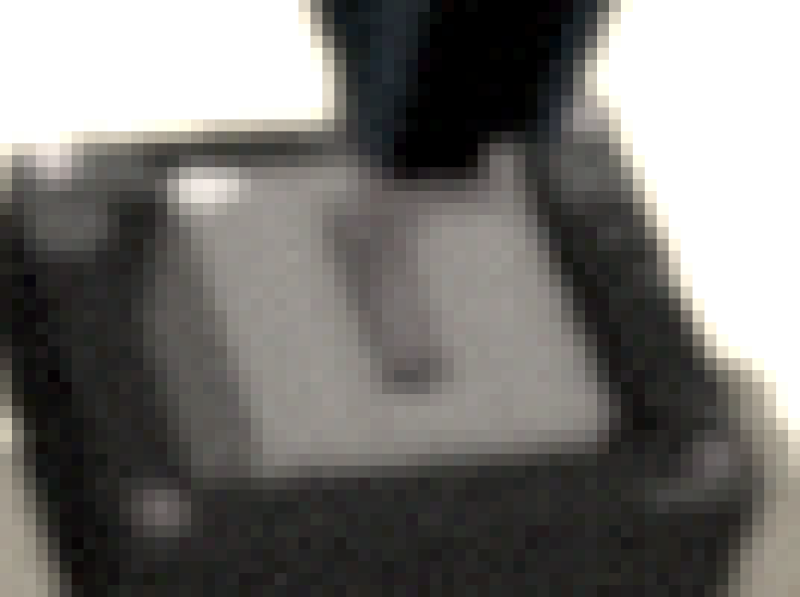

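The foot rests on the rim; contact came at TCP z≈0.101. A strip of dark slot is visible on its left at (355,270), so it sits about 1 mm too far to +y of the slot. I'll ease off and slide towards −y lightly.

Emit:
move_arm --pt "0.0 0 0 0.0012 0" --pt "0.0 -0.0002 -0.0004 0 0" --pt "0.0 -0.0003 -0.0004 0 0" --pt "0.0 0 0 0 0"

```text
time_s: 7.67
eef_pos: [0.5304, 0.1795, 0.1007]
tcp_rot: [-0.353, 0.611, 0.354, 0.613]
ft_force: [-1.2, 0.6, 8.1]
width: 0.0178
```

Emit:
move_arm --pt "0.0 -0.0002 -0.0004 0 0" --pt "0.0 -0.0003 -0.0004 0 0" --pt "0.0 0 0 0 0"

```text
time_s: 7.92
eef_pos: [0.5303, 0.1794, 0.1007]
tcp_rot: [-0.353, 0.611, 0.354, 0.614]
ft_force: [-0.7, 3.4, 6.6]
width: 0.018
```

Emit:
move_arm --pt "0.0 0 0 0.002 0" --pt "0.0 0 0 0 0" --pt "0.0 0 0 0 0"

```text
time_s: 8.17
eef_pos: [0.5291, 0.1778, 0.1009]
tcp_rot: [-0.354, 0.613, 0.354, 0.612]
ft_force: [0.3, 0.1, -0.8]
width: 0.0178
```

```bash
python3 - <<'E'
from h import *
a=[]
for i in range(2):
    p,d=eyes.read_camera('scene'); a.append(p.astype(float))
p=np.mean(a,0)
c=np.clip((p[165:215,330:397,::-1]-20)*2.2,0,255).astype(np.uint8)
cv2.imwrite('pics/d8.png',cv2.resize(c,(800,597),interpolation=3))
s=manip.observe();print(s['eef_pos'],s['ft_force'],s['wrist_torque'])
E
```

```text
[0.5291743  0.17785993 0.10092953] [ 0.16528619 -0.36624283 -0.94245076] [ 0.09713886 -0.14265514 -0.03049408]
```

View pics/d8.png

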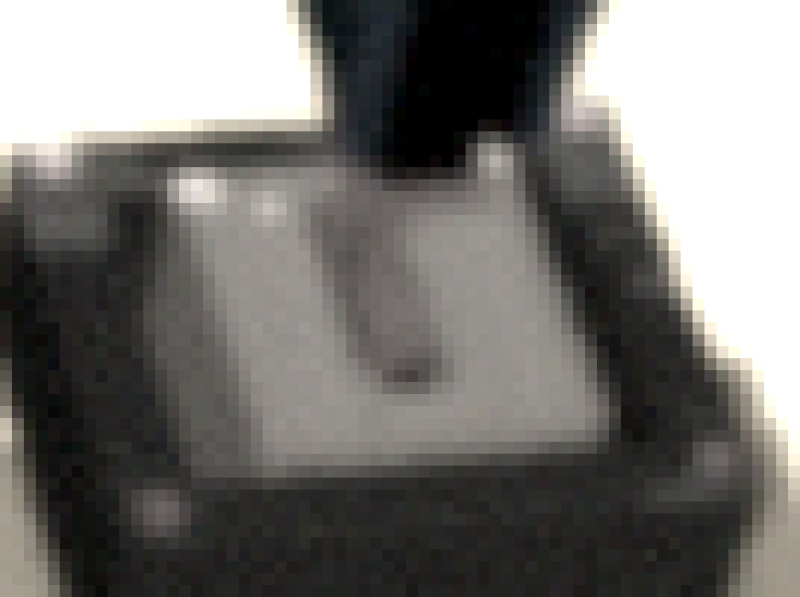

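Now a dark strip shows on the right at (425,330), so I overshot. The middle lies about 1.1 mm back.

Emit:
move_arm --pt "0.0 0.0006 0.0009 0.0005 0" --pt "0.0 0 0 -0.0015 0" --pt "0.0 0 0 -0.001 0" --pt "0.0 0 0 -0.001 0" --pt "0.0 0 0 0 0"

```text
time_s: 8.68
eef_pos: [0.5303, 0.179, 0.1007]
tcp_rot: [-0.354, 0.612, 0.354, 0.613]
ft_force: [-2.9, -1.0, 14.2]
width: 0.0179
```

Emit:
move_arm --pt "0.0 0 0 0 0" --pt "0.0 0 0 0 0"

```text
time_s: 8.85
eef_pos: [0.5302, 0.179, 0.1007]
tcp_rot: [-0.354, 0.612, 0.353, 0.613]
ft_force: [-3.0, -0.5, 14.5]
width: 0.018
```

Emit:
move_arm --pt "0.0 0 0 0.003 0" --pt "0.0 -0.0007 -0.0011 0 0" --pt "0.0 0 0 -0.0015 0" --pt "0.0 0 0 -0.001 0" --pt "0.0 0 0 0 0"

```text
time_s: 9.27
eef_pos: [0.5295, 0.1778, 0.1008]
tcp_rot: [-0.354, 0.612, 0.353, 0.613]
ft_force: [-2.6, -1.2, 15.5]
width: 0.0175
```

Emit:
move_arm --pt "0.0 0 0 0 0" --pt "0.0 0 0 0 0"

```text
time_s: 9.43
eef_pos: [0.5295, 0.1777, 0.1008]
tcp_rot: [-0.354, 0.612, 0.353, 0.613]
ft_force: [-3.4, -1.2, 14.8]
width: 0.0176
```

```bash
python3 - <<'E'
from h import *
for cam in('top','scene'):
    p=np.load(f'pics/{cam}0_rgb.npy')
    x0,y0,x1,y1={'top':(160,175,225,240),'scene':(328,170,395,225)}[cam]; g=cv2.cvtColor(p,cv2.COLOR_RGB2GRAY); k=8
    G=cv2.resize(g[y0:y1,x0:x1],None,fx=k,fy=k,interpolation=cv2.INTER_CUBIC)
    c={'top':(184,205),'scene':(353,189)}[cam]
    for T in (75,85,95):
        m=(G>T).astype(np.uint8); n,l,st,ce=cv2.connectedComponentsWithStats(m); L=l[(c[1]-y0)*k+4,(c[0]-x0)*k+4]; m=(l==L).astype(np.uint8)
        cs,h=cv2.findContours(m,cv2.RETR_CCOMP,cv2.CHAIN_APPROX_NONE)
        for q in cs:
            if cv2.contourArea(q)<600: continue
            W=onplane(cam,(q[:,0,:]+.5)/k-.5+[x0,y0],.05)[:,:2]*1000
            cen=np.array(cv2.minAreaRect(W.astype(np.float32))[0]); th=np.radians(-30)
            ex=np.array([np.cos(th),np.sin(th)]);ey=np.array([-ex[1],ex[0]]); u=(W-cen)@ex;v=(W-cen)@ey
            big=cv2.contourArea(q)>20000; hu,hv=(32,30) if big else (22,6)
            o=[]
            for sgn in(1,-1):
                s=(abs(u)<hu*.75)&(sgn*v>hv*.6); f=np.polyfit(u[s],v[s],1); o+=[np.degrees(np.arctan(f[0]))-30,f[1]]
            for sgn in(1,-1):
                s=(abs(v)<hv*(.75 if big else .5))&(sgn*u>hu*.6); f=np.polyfit(v[s],u[s],1); o+=[-np.degrees(np.arctan(f[0]))-30,f[1]]
            print(cam,T,'block' if big else 'slot',cen.round(2),np.round(o,2))
    # screws: bright blobs outside block
E
```

```text
top 75 block [529.52 180.4 ] [-30.03  30.96 -30.09 -31.09 -30.21  33.06 -30.01 -33.31]
top 75 slot [529.52 180.42] [-30.28   5.06 -30.9   -5.11 -31.96  20.96 -33.5  -20.93]
top 85 block [529.52 180.47] [-30.04  30.62 -30.15 -30.77 -30.19  32.76 -30.02 -32.92]
top 85 slot [529.53 180.44] [-30.31   5.37 -30.95  -5.4  -31.96  21.22 -32.46 -21.22]
top 95 block [529.5 180.5] [-30.06  30.32 -30.19 -30.45 -30.16  32.47 -30.01 -32.55]
top 95 slot [529.61 180.45] [-30.38   5.61 -30.9   -5.72 -32.96  21.47 -32.46 -21.53]
scene 75 block [532.67 179.55] [-30.26  31.59 -29.91 -31.57 -29.65  35.23 -29.86 -35.53]
scene 75 slot [533.48 179.41] [-29.32   4.37 -30.13  -4.48 -22.55  18.74 -13.1  -18.34]
scene 85 block [532.55 179.86] [-30.2   30.86 -29.86 -31.05 -29.76  34.1  -29.99 -34.26]
scene 85 slot [533.11 179.62] [-29.56   4.98 -30.48  -5.   -23.65  19.97 -20.82 -19.84]
scene 95 block [532.39 179.94] [-30.11  30.32 -29.92 -30.4  -29.66  33.19 -29.89 -33.15]
scene 95 slot [532.96 179.76] [-29.71   5.54 -30.41  -5.61 -24.24  20.88 -26.54 -20.93]
```

```bash
cat >> h.py <<'E'
def proj(cam,P):
    c=eyes.get_calibration(cam); q=R.from_quat(c['attitude']).inv().apply(np.atleast_2d(P)-c['eye'])
    return np.c_[q[:,0]/q[:,2]*c['fx']+c['cx'],q[:,1]/q[:,2]*c['fy']+c['cy']]
ex=np.array([.866,-.5,0]);ey=np.array([.5,.866,0])
E
python3 - <<'E'
from h import *
S=np.array([.5327,.1798,.05])
def box(c,hu,hv,z): return np.array([c+ex*a*hu+ey*b*hv+[0,0,z] for a,b in((1,1),(1,-1),(-1,-1),(-1,1))])
k=800/67
def dr(im,P,col):
    q=proj('scene',P); q=((q-[330,165]+.5)*k).astype(np.int32); cv2.polylines(im,[q.reshape(-1,1,2)],True,col,1)
outs=[]
for f,dv in(('d7',0),('d8',0)):
    im=cv2.imread(f'pics/{f}.png'); 
    dr(im,box(S,.022,.006,0),(0,255,0)); dr(im,box(S,.032,.030,0),(0,255,255))
    outs.append(cv2.resize(im[100:500,200:640],(400,364)))
im=cv2.imread('pics/scene0.png'); c=np.clip((im[165:215,330:397].astype(float)-20)*1.5,0,255).astype(np.uint8); c=cv2.resize(c,(800,597),interpolation=3)
dr(c,box(S,.022,.006,0),(0,255,0)); dr(c,box(S,.032,.030,0),(0,255,255))
f=box(S,.018,.005,0); g=box(S,.018,.005,.008); c2=cv2.imread('pics/d7.png'); dr(c2,f,(0,0,255));dr(c2,g,(255,0,0));dr(c2,box(S,.022,.006,0),(0,255,0))
cv2.imwrite('pics/o.png',np.vstack([np.hstack(outs),np.hstack([cv2.resize(c[100:500,200:640],(400,364)),cv2.resize(c2[100:500,200:640],(400,364))])])[:,:][:728])
E
python3 -c "
import cv2;i=cv2.imread('pics/o.png');cv2.imwrite('pics/o2.png',cv2.resize(i,(659,600)))"
```

```text
(no output)
```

View pics/o2.png

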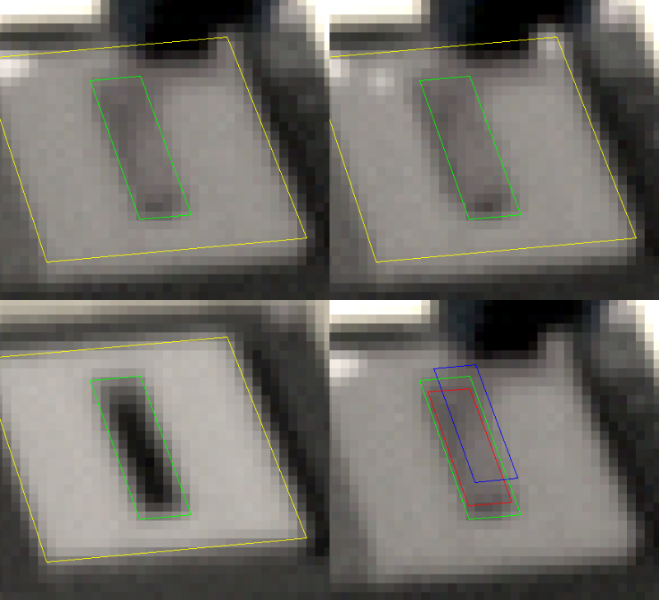

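The overlay shows that the scene camera looks at the foot's −y side face. So the dark strip in the earlier crop was the foot's own side, not the slot; the correct direction is +y. I'll search that way.

Emit:
move_arm --pt "0.0 0 0 0.003 0" --pt "0.0 0.0008 0.0014 0 0" --pt "0.0 0.0008 0.0013 -0.0005 0" --pt "0.0 0 0 -0.001 0" --pt "0.0 0 0 -0.001 0"

```text
time_s: 9.85
eef_pos: [0.5306, 0.1805, 0.0984]
tcp_rot: [-0.354, 0.613, 0.354, 0.612]
ft_force: [-0.5, -0.1, -2.4]
width: 0.0178
```

Emit:
move_arm --pt "0.0 0 0 0 0" --pt "0.0 0 0 0 0"

```text
time_s: 10.02
eef_pos: [0.5306, 0.1805, 0.0988]
tcp_rot: [-0.354, 0.613, 0.354, 0.612]
ft_force: [0.0, 0.1, -1.1]
width: 0.0181
```

The foot has dropped below the rim without force, so it is in the slot. I'll lower it onto the pad, watching the force.

Emit:
move_arm --pt "0.0 0 0 -0.0015 0" --pt "0.0 0 0 -0.0015 0" --pt "0.0 0 0 -0.001 0" --pt "0.0 0 0 -0.001 0" --pt "0.0 0 0 0 0"

```text
time_s: 10.43
eef_pos: [0.5307, 0.1805, 0.094]
tcp_rot: [-0.354, 0.612, 0.354, 0.612]
ft_force: [0.1, -0.2, -1.0]
width: 0.0177
```

Emit:
move_arm --pt "0.0 0 0 -0.0015 0" --pt "0.0 0 0 -0.0015 0" --pt "0.0 0 0 -0.001 0" --pt "0.0 0 0 -0.001 0" --pt "0.0 0 0 0 0"

```text
time_s: 10.85
eef_pos: [0.5309, 0.1805, 0.0897]
tcp_rot: [-0.354, 0.612, 0.354, 0.612]
ft_force: [-0.9, 0.1, 4.2]
width: 0.0179
```

The pad is met at TCP z≈0.090, which is 11 mm below the rim as expected. I'll grip firmer and press gently down to about 21 mm deep.

Emit:
move_arm --pt "0.0 0 0 0 0" --pt "0.0 0 0 -0.0015 0" --pt "0.0 0 0 -0.0015 0" --pt "0.0 0 0 -0.0015 0" --pt "0.0 0 0 0 0" --force 45

```text
time_s: 11.27
eef_pos: [0.5309, 0.1805, 0.0851]
tcp_rot: [-0.354, 0.612, 0.354, 0.612]
ft_force: [-2.2, -0.1, 6.9]
width: 0.0178
```

Emit:
move_arm --pt "0.0 0 0 -0.0015 0" --pt "0.0 0 0 -0.0015 0" --pt "0.0 0 0 -0.0015 0" --pt "0.0 0 0 0 0"

```text
time_s: 11.6
eef_pos: [0.5309, 0.1805, 0.081]
tcp_rot: [-0.354, 0.612, 0.354, 0.612]
ft_force: [-2.2, -0.4, 9.1]
width: 0.0181
```

Depth is 20 mm at about 10 N. I'll go slightly deeper, then do the quarter turn (−90°, well inside the joint range).

Emit:
move_arm --pt "0.0 0 0 -0.0008 0" --pt "0.0 0 0 0 -5" --pt "0.0 0 0 0 -5" --pt "0.0 0 0 0 -5" --pt "0.0 0 0 0 0"

```text
time_s: 12.02
eef_pos: [0.5322, 0.1809, 0.0809]
tcp_rot: [-0.27, 0.652, 0.27, 0.655]
ft_force: [-0.9, -0.9, 9.9]
width: 0.0175
```

Emit:
move_arm --pt "0.0 0 0 0 -5" --pt "0.0 0 0 0 -5" --pt "0.0 0 0 0 -5" --pt "0.0 0 0 0 -5" --pt "0.0 0 0 0 -5"

```text
time_s: 12.43
eef_pos: [0.5328, 0.1811, 0.0811]
tcp_rot: [-0.121, 0.695, 0.122, 0.698]
ft_force: [-1.3, 0.5, 9.8]
width: 0.0176
```

```bash
python3 - <<'E'
from h import *
s=manip.observe();print(s['eef_pos'],s['ft_force'],s['wrist_torque'],s['joints'][5]); M=R.from_quat(s['tcp_rot']).as_matrix(); print(np.degrees(np.arctan2(M[1,2],M[0,2])),M[:,0])
E
```

```text
[0.53280474 0.18108159 0.08113293] [-1.32481214  0.47087536  9.84478024] [-0.02035535 -0.12709536  0.07840125] -0.03779712900745089
19.77718156754121 [ 0.00503553  0.00144071 -0.99998628]
```

Emit:
move_arm --pt "0.0 0 0 0 -5" --pt "0.0 0 0 0 -5" --pt "0.0 0 0 0 -5" --pt "0.0 0 0 0 -5" --pt "0.0 0 0 0 -5"

```text
time_s: 12.85
eef_pos: [0.533, 0.1811, 0.0812]
tcp_rot: [0.033, 0.704, -0.032, 0.708]
ft_force: [-0.2, -0.8, 9.5]
width: 0.018
```

Emit:
move_arm --pt "0.0 0 0 0 -5" --pt "0.0 0 0 0 -5" --pt "0.0 0 0 0 -5" --pt "0.0 0 0 0 -5" --pt "0.0 0 0 0 -5"

```text
time_s: 13.27
eef_pos: [0.5332, 0.181, 0.0813]
tcp_rot: [0.185, 0.681, -0.183, 0.685]
ft_force: [-0.3, -1.3, 9.6]
width: 0.0179
```

Emit:
move_arm --pt "0.0 0 0 0 0" --pt "0.0 0 0 0 0"

```text
time_s: 13.43
eef_pos: [0.5331, 0.1811, 0.0812]
tcp_rot: [0.184, 0.681, -0.182, 0.685]
ft_force: [0.6, -0.0, 8.8]
width: 0.0176
```

```bash
python3 - <<'E'
from h import *
s=manip.observe();print(s['eef_pos'],s['ft_force'],s['wrist_torque'],s['joints'][5]); M=R.from_quat(s['tcp_rot']).as_matrix(); print(np.degrees(np.arctan2(M[1,2],M[0,2])),M[:,0])
print('u,v',s['eef_pos']@ex,s['eef_pos']@ey)
E
```

```text
[0.53311264 0.18107131 0.08124415] [ 0.59417284 -0.0389248   8.84831831] [-0.2192571  -0.0481308  -0.06851677] 0.8310406589837392
-29.996546470592662 [ 0.00570786  0.00140505 -0.99998272]
u,v 0.3711398893310411 0.4233640683112456
```

The turn is complete (jaw at −30.0°) with low side forces. I'll recentre slightly, then let the spring raise it.

Emit:
move_arm --pt "0.0 -0.001 -0.0003 0 0" --pt "0.0 0 0 0.0015 0" --pt "0.0 0 0 0.0015 0" --pt "0.0 0 0 0 0"

```text
time_s: 13.77
eef_pos: [0.5329, 0.181, 0.0844]
tcp_rot: [0.184, 0.681, -0.182, 0.685]
ft_force: [1.4, -0.6, 7.4]
width: 0.018
```

Emit:
move_arm --pt "0.0 0 0 0.0015 0" --pt "0.0 0 0 0.0005 0" --pt "0.0 0 0 0 0"

```text
time_s: 14.02
eef_pos: [0.5329, 0.181, 0.0861]
tcp_rot: [0.184, 0.681, -0.182, 0.685]
ft_force: [2.9, 0.5, 6.0]
width: 0.0179
```

Emit:
move_arm --pt "0.0 0 0 0.0008 0" --pt "0.0 0 0 0.0007 0" --pt "0.0 0 0 0 0"

```text
time_s: 14.27
eef_pos: [0.5326, 0.181, 0.0869]
tcp_rot: [0.184, 0.681, -0.182, 0.685]
ft_force: [3.2, 1.5, 4.5]
width: 0.0175
```

Emit:
move_arm --pt "0.0 0 0 0.0008 0" --pt "0.0 0 0 0 0" --pt "0.0 0 0 0 0"

```text
time_s: 14.52
eef_pos: [0.5325, 0.1809, 0.0869]
tcp_rot: [0.184, 0.681, -0.182, 0.685]
ft_force: [6.9, 1.7, -0.8]
width: 0.0177
```

Upward travel stopped at TCP z 0.0869, which is 14.1 mm deep, and the force fell to zero. So the foot is seated against the plate in the groove. I'll relieve the side load and release.

Emit:
move_arm --pt "0.0 0.0006 0.0002 0 0" --pt "0.0 0.0006 0.0001 -0.0003 0" --pt "0.0 0 0 0 0"

```text
time_s: 14.77
eef_pos: [0.5326, 0.181, 0.0869]
tcp_rot: [0.184, 0.682, -0.182, 0.684]
ft_force: [4.8, 1.4, 2.9]
width: 0.0177
```

Emit:
move_arm --pt "0.05 0 0 0 0" --pt "0.05 0 0 0 0" --pt "0.05 0 0 0 0" --pt "0.05 0 0 0 0" --pt "0.05 0 0 0 0"

```text
time_s: 15.18
eef_pos: [0.5301, 0.1803, 0.0859]
tcp_rot: [0.183, 0.684, -0.183, 0.682]
ft_force: [-0.3, -0.1, 0.9]
width: 0.048
```

Emit:
move_arm --pt "0.05 0 0 0 0" --pt "0.05 0 0 0 0" --pt "0.05 0 0 0 0"

```text
time_s: 15.43
eef_pos: [0.5309, 0.1805, 0.0864]
tcp_rot: [0.183, 0.683, -0.183, 0.683]
ft_force: [-0.5, -0.8, 0.1]
width: 0.05
```

```bash
python3 - <<'E'
from h import *
for n in ("scene",): snap(n,n+'9')
s=cv2.imread('pics/scene9.png')
cv2.imwrite('pics/d9.png',cv2.resize(s[100:235,290:470],(800,600),interpolation=3))
s=manip.observe();print(s['eef_pos'],s['ft_force'],s['width'])
E
```

```text
[0.53094731 0.18049456 0.08644715] [ 0.74086277  0.05116505 -0.26168762] 0.050083890582699346
```

View pics/d9.png

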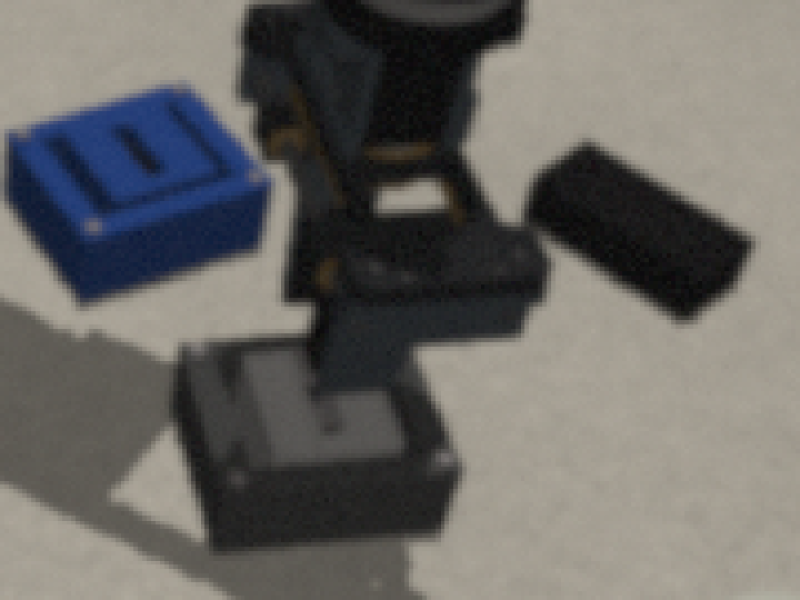

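The gripper is open and free, with the post hidden behind the near finger at about (365,350) and the slot end visible at (330,415). I'll retreat straight up.

Emit:
move_arm --pt "0.06 0 0 0.01 0" --pt "0.06 0 0 0.02 0" --pt "0.06 0 0 0.03 0" --pt "0.06 0 0 0.03 0" --pt "0.06 0 0 0.03 0"

```text
time_s: 15.9
eef_pos: [0.5308, 0.1805, 0.2086]
tcp_rot: [0.183, 0.683, -0.183, 0.683]
ft_force: [0.5, -0.3, 0.5]
width: 0.0599
```

Emit:
move_arm --pt "0.06 -0.01 -0.03 0.01 0" --pt "0.06 -0.02 -0.03 0.01 0" --pt "0.06 -0.02 -0.03 0 0" --pt "0.06 -0.02 -0.03 0 0" --pt "0.06 -0.02 -0.03 0 0"

```text
time_s: 16.32
eef_pos: [0.44, 0.0295, 0.2275]
tcp_rot: [0.183, 0.683, -0.183, 0.684]
ft_force: [-0.2, -0.7, -0.3]
width: 0.0606
```

Emit:
move_arm --pt "0.06 -0.02 -0.03 0 0" --pt "0.06 -0.02 -0.03 0 0" --pt "0.06 -0.02 -0.03 0 0" --pt "0.06 0 0 0 0" --pt "0.06 0 0 0 0"

```text
time_s: 16.73
eef_pos: [0.3805, -0.0605, 0.2275]
tcp_rot: [0.184, 0.682, -0.184, 0.683]
ft_force: [-0.3, -0.2, 0.3]
width: 0.06
```

```bash
python3 - <<'E'
from h import *
for n in ("scene","top"): snap(n,n+'10')
s=cv2.imread('pics/scene10.png');t=cv2.imread('pics/top10.png')
f=lambda a:np.clip(a.astype(float)*1.4,0,255).astype(np.uint8)
cv2.imwrite('pics/d10.png',np.hstack([cv2.resize(f(t[150:250,140:240]),(400,400),interpolation=3),cv2.resize(f(s[130:230,310:410]),(400,400),interpolation=3)]))
P=cloud('scene',np.load('pics/scene10.npy'))[130:230,330:400].reshape(-1,3)
T=P[(P[:,2]>.085)&(P[:,2]<.14)]; print(len(T),np.percentile(T[:,2],[50,90,98])); T=T[T[:,2]>np.percentile(T[:,2],98)-.008]; print(cv2.minAreaRect((T[:,:2]*1000).astype(np.float32)))
E
```

```text
320 [0.11337463 0.12827117 0.12919065]
((535.7789916992188, 177.55438232421875), (25.816858291625977, 17.550464630126953), 59.98960494995117)
```

View pics/d10.png

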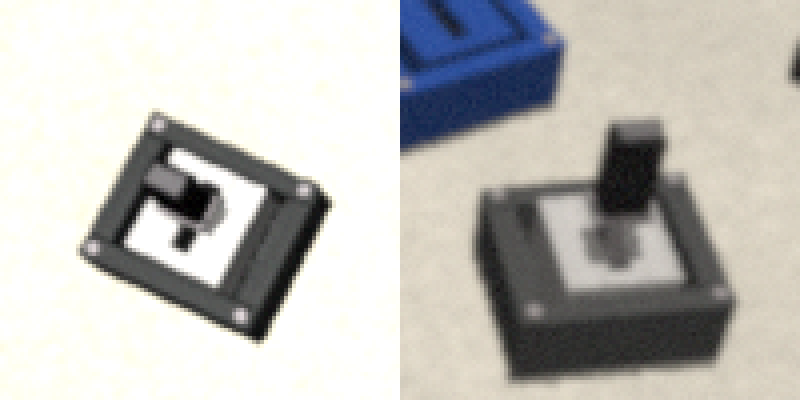

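View pics/scene10.png

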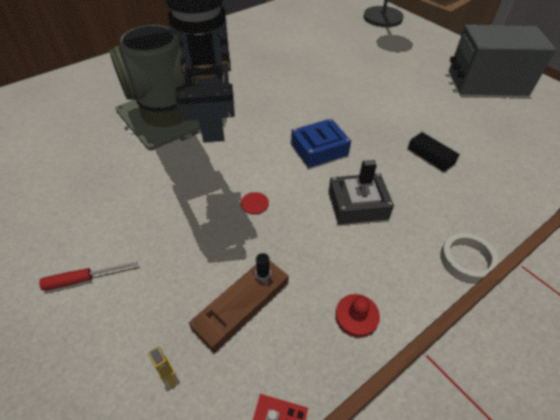

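Top crop: the grip is turned across the slot and standing, with the slot end visible at (183,240). Scene: the post is upright at (367,172), and the round post, stand and other items are unmoved. I'll check for tilt numerically.

```bash
python3 - <<'E'
from h import *
for cam,roi in(('top',(165,180,205,225)),('scene',(345,150,390,205))):
    P=cloud(cam,np.load(f'pics/{cam}10.npy')); x0,y0,x1,y1=roi; Q=P[y0:y1,x0:x1].reshape(-1,3)
    m=Q[:,2]; T=Q[(m>.121)&(m<.135)]
    r=cv2.minAreaRect((T[:,:2]*1000).astype(np.float32)); c=np.array([*r[0],0]); print(cam,len(T),np.round(r[0],1),np.round(r[1],1),r[2],'uv',c@ex,c@ey)
    # top plane tilt
    A=np.c_[T[:,:2]-T[:,:2].mean(0),np.ones(len(T))]; k,*_=np.linalg.lstsq(A,T[:,2],rcond=None); print(' plane slope deg',np.degrees(k[:2]),'z',k[2])
    # side faces: visible points at heights, extremes
    for z0 in(.08,.09,.1,.11,.12):
        S=Q[(m>z0-.005)&(m<z0+.005)]*1000
        print('  z',z0,len(S),'u',np.percentile(S@ex,[5,50,95]).round(1),'v',np.percentile(S@ey,[5,50,95]).round(1))
E
```

```text
top 102 [531.2 180. ] [26.5 17.6] 57.3831901550293 uv 370.0460237426758 421.50399716186524
 plane slope deg [4.24905917 0.92364934] z 0.12770203271666755
  z 0.08 36 u [359.5 361.8 377.9] v [407.7 411.2 434.6]
  z 0.09 14 u [361.4 364.8 376.1] v [409.5 410.3 423.6]
  z 0.1 17 u [361.2 366.9 377.1] v [409.2 409.9 429.7]
  z 0.11 19 u [361.4 364.8 376.4] v [409.  410.  427.2]
  z 0.12 22 u [361.4 365.9 378.2] v [409.1 412.  431.9]
scene 111 [535.8 177.6] [25.8 17.6] 59.98960494995117 uv 375.20741564941403 421.6515909423828
 plane slope deg [-7.80526358  6.74141016] z 0.1265964343207674
  z 0.08 75 u [366.7 381.5 384.2] v [408.  417.3 434.5]
  z 0.09 55 u [370.4 381.5 383.7] v [409.2 419.  433.1]
  z 0.1 58 u [372.  381.6 382.8] v [409.4 417.9 432.1]
  z 0.11 60 u [368.8 381.5 383.1] v [409.3 419.2 432.7]
  z 0.12 61 u [373.  381.5 382.9] v [409.3 418.6 432.5]
```

The side faces keep the same u and v from z=0.08 to 0.12, so the post is vertical and locked at right angles to the slot. Handing in.

```bash
python3 - <<'E'
from h import *
s=manip.observe(); print(s['time_s'],s['ft_force'],np.abs(s['joint_vel']).max()); print(manip.close_job())
E
```

```text
16.8333 [-0.16033527  0.17644845  0.36944049] 0.023671081960602032
the job is handed in; nothing more can be done
None
```

I took the black T-foot post out of the stand and locked it into the steel sensor base. The job was handed in at 16.8 s.

**Finding the slot:** I felt for it with light presses of at most about 16 N. Three of them landed on the rim because I first misread a dark strip in the scene image and searched the wrong way. After correcting towards +y, the foot dropped into the slot without force.

**Locking:** I pressed against the pad to about 20 mm deep at about 10 N and turned the post −90°. The rise into the groove then stopped at 14.1 mm deep, against 14 mm expected.

**Last checks:**
- The post stands by itself at right angles to the slot.
- Its side faces stay vertical over the 40 mm measured.
- The top of the grip is at about 0.127–0.128 m, against 0.126 m expected.
- In the last pictures the round post, the stand and the other items look unmoved, and the arm is clear.

**Disagreements:**
- The two cameras differ by 3–5 mm along the slot, most of it along the robot's x.
- A plane fitted to the small top face showed a slope of 4–10°, different in each camera. I put that down to depth noise, because the side faces are vertical.
- A side force of up to about 7 N built up in the groove before release. I eased it to about 5 N, and the rest went when the fingers opened.

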